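# Stand a toppled wash bottle up in its crate

### The job

One of the two slim gas-wash bottles in the deep steel crate has toppled over and leans against the crate's wall. Tip it upright so that it stands by itself on its foot on the floor of the crate, without taking it out of the crate, and leave the other bottle standing.

Things in the scene. Friction and masses are not known exactly. Their poses are not given: they have to be found in the camera images.
- wash_bottle_mid (a point): Toppled bottle (loose, 0.17-0.34 kg, green glass): round body 36 mm thick from foot to 170 mm up, neck 20 mm thick to 180, stopper 26 mm thick to 200. This point: on its axis, 100 mm from the flat foot; z runs foot to stopper. It starts leaning 40 degrees to the crate's +x: foot in the corner of floor and -x wall, stopper on the +x rim. Free each side (y): 30 mm or more.
- crate: Deep open-topped crate of steel sheet, fixed to the table, walls and floor 4 mm thick. Origin: centre of its underside, on the table; z up. Inside it is 143 mm long (its x), 230 mm wide (its y) and 145 mm deep; the inner floor is 4 mm and the rim 149 mm above the table.
- other_bottle_mid (a point): The other bottle in the crate, loose, same make and size, standing upright beside the toppled one, in the crate's +y or -y half. This point is on its axis, half-way up (100 mm above its foot); its z axis runs from foot to stopper. To be left standing.
Mind the look-alikes: they are no part of the job. Leave any blue look-alike of the part that bears wash_bottle_mid alone. Leave any pink look-alike of the part that bears other_bottle_mid alone.

How it is judged:
By the outcome, as a careful person would: the job done as asked, in the order asked, and still so for the second after the job is handed in, with the robot touching nothing.
It also fails if it takes over 38 s, if anything falls off the work surface, if the arm or the gripper's body presses on something with over 40 N, if the wrist force passes 120 N, or if a joint passes its speed limit or range.

### The arm

A 6-joint arm with a two-finger parallel gripper is mounted at the origin on the work surface. World frame = base frame: x ahead of the robot, y to its left, z up, the work surface at z = 0. Lengths are in m, angles in degrees, forces in N, time in s.
With the tool pointing down it reaches from about 0.4 to 0.825 m from the base axis. Payload 7 kg.
Tool frame: the origin (TCP) lies at the very end of the fingers, on their centre line; the grasp point (between the pads) lies 19 mm behind it (r.hold_point_z is the distance from the TCP to the grasp point, in m); z points along the fingers, y is the direction in which the jaws open and shut (so a half turn about z gives the same grasp; the last joint's range is limited). The gripper opens to 88 mm and grips with 3 to 60 N. Pads are 19 mm wide; open, the fingers measure 130 mm over their backs; the gripper's body (78 mm by 193 mm) begins 47 mm behind the grasp point.
Start: joints at [-50.758, 20.546, 0.682, 0, -70.136, -16.507], TCP at [0.261, -0.623, 0.197] pointing down, gripper open.
Joint ranges: [-176.03, 176.03], [-82.01, 121.73], [-58.28, 71.71], [-173.87, 95.51], [-174.79, -0.11], [-173.66, 173.66]. Speed limits (degrees/s): [136.94, 136.94, 172.46, 180, 180, 180].

### API

Orientations are given as [roll, pitch, yaw] about the fixed x, y, z axes, in that order (R = Rz(yaw) Ry(pitch) Rx(roll)).
In Python, from plant import r gives the robot as it stands. The module is installed in compiled form; this text tells all that it offers.
- The arm moves only by the shell command python3 -m inch 'ROWS' [FORCE]. ROWS is text: rows parted by semicolons, each of 7 numbers parted by spaces: the shift along the tool's x, y, z in m, then the turn, a rotation vector about the tool's x, y, z in rad, then the opening, from 0 (shut) to 1 (fully open). In form: tx ty tz ax ay az jaw; .... A call has 1 to 20 rows; each row shifts and turns the commanded pose from where the row before left it, along the tool's axes as they then stand; what a row does not reach is not made up. A row lasts 1/12 s, in which the tool goes at most 41.7 mm and 7.16 degrees, less where a joint would pass 70% of its speed; a pose out of reach is approached as far as the arm can. A call with a gripper value outside its range is refused whole. The fingers move at their own pace and stop on an object; FORCE is the grip in N (left out, the last holds). Time passes only in rows, so rows that do not move let the fingers close. It gives the time, the measured TCP pose, the force and the opening at its end, in the units of the state.
- r.get_state(): the state, without advancing time (a new reading comes with each control period).
- r.capture(name): name is "side" or "top"; returns the picture (400x640x3 uint8, red, green, blue); there is no depth.
- r.camera_params(name): a dict with "vfov" (degrees; the focal length in pixels is half the picture's height over the tangent of half this angle, whatever the lens; pixels are square), "cx", "cy" (the principal point, pixels), "R" (3x3) and "t" (3): a world point X has camera coordinates R X + t. Camera axes: x right, y down, z forward; pixel columns grow to the right and rows downward; lengths in m; the calibration is good to about 2 mm. A picture is of the moment at which its call begins. camera_params takes no time and is no camera call.
- r.close_job(): hands the job in, once; it reports no verdict.
Trained networks look in the newest picture that a camera, given by its name, has taken for a name from the list of things; names that differ only in an ending like _2 or _b are one class to them, and where a whole thing is asked for, a point or a joint stands for the part that bears it (a point fixed in the world has none). Each returns a list of dicts, best first, with "p" (0 to 1); they miss things now and then, are a little off and sometimes report something else, mostly with a low value. They report only what shows in the picture. A call takes as long as a camera call. They do not tell look-alikes from the thing itself.
- r.recognise(target, camera): "xy" ([column, row] in pixels, amid what is visible of it).
The state is a dict: "time_s": time; "joints": joint angles; "qd": joint speeds; "joint_torque": joint torques, N m; "tcp_pos": TCP position; "eef_rot": TCP orientation; "contact_force": force on the tool from outside, world axes, zero at the start; "moment": the same for the moment, N m; "gripper_width": finger opening in m.
Only numpy, scipy, OpenCV 4.12 (cv2) and the standard library are available. Lean on these libraries where they do the work, as an engineer would, in place of code of your own. Each camera call takes 0.05 s, during which the arm holds its last target.

## Working session

There is one attempt and no reset: what is moved stays moved. The work goes in short steps, Python scripts to look and compute and a shell command to move; the robot and the scene stay as the last step left them, time stands still between calls to the robot, and variables do not carry over. Pictures are saved under pics/ and viewed, and the job is handed in when it is done.

```bash
mkdir -p pics; cat > h.py <<'E'
import numpy as np,cv2
from plant import r
def save(cam,name):
    im=r.capture(cam); cv2.imwrite(f'pics/{name}.png',im[:,:,::-1]); return im
def P(cam):
    c=r.camera_params(cam); f=200/np.tan(np.radians(c['vfov'])/2)
    return f,c['cx'],c['cy'],np.array(c['R']),np.array(c['t'])
def proj(cam,X):
    f,cx,cy,R,t=P(cam); p=R@np.array(X)+t; return np.array([cx+f*p[0]/p[2],cy+f*p[1]/p[2]])
def ray(cam,uv):
    f,cx,cy,R,t=P(cam); d=R.T@np.array([(uv[0]-cx)/f,(uv[1]-cy)/f,1]); return -R.T@t,d/np.linalg.norm(d)
def onz(cam,uv,z):
    o,d=ray(cam,uv); return o+d*(z-o[2])/d[2]
def tri(a,b):
    o1,d1=ray('side',a);o2,d2=ray('top',b)
    s=np.linalg.lstsq(np.c_[d1,-d2],o2-o1,rcond=None)[0]
    p,q=o1+s[0]*d1,o2+s[1]*d2
    return (p+q)/2,np.linalg.norm(p-q)
E
python3 - <<'E'
from h import *
for c in('side','top'):
    save(c,c+'0'); print(c,r.camera_params(c))
    for n in('wash_bottle_mid','other_bottle_mid','crate'): print(n,r.recognise(n,c))
print(r.get_state())
E
```

```text
side {'vfov': 52.0698551147028, 'cx': 315.53583636975856, 'cy': 199.42218174544135, 'R': array([[-0.8677319 , -0.49678948,  0.01554239],
       [-0.34772079,  0.58441884, -0.73317452],
       [ 0.35515012, -0.64160333, -0.6798629 ]]), 't': array([0.50145468, 0.33954926, 0.42928935])}
wash_bottle_mid [{'xy': [349.1, 166.9], 'p': 0.64}, {'xy': [283.8, 216.1], 'p': 0.56}]
other_bottle_mid [{'xy': [365.9, 218.0], 'p': 0.88}, {'xy': [420.7, 173.9], 'p': 0.6}, {'xy': [322.3, 246.4], 'p': 0.31}]
crate [{'xy': [323.9, 246.0], 'p': 0.69}]
top {'vfov': 54.50871072498361, 'cx': 325.4912365406978, 'cy': 195.84379880487919, 'R': array([[ 4.43280749e-02, -9.99016665e-01,  8.50822530e-04],
       [-9.72718951e-01, -4.33552932e-02, -2.27899454e-01],
       [ 2.27712240e-01,  9.27473286e-03, -9.73684299e-01]]), 't': array([-0.09193868,  0.64846723,  0.63957841])}
wash_bottle_mid [{'xy': [427.1, 198.9], 'p': 0.82}, {'xy': [298.1, 196.1], 'p': 0.63}]
other_bottle_mid [{'xy': [316.1, 259.1], 'p': 0.82}, {'xy': [386.0, 284.0], 'p': 0.62}]
crate [{'xy': [304.9, 233.1], 'p': 0.87}]
{'time_s': 0.4, 'joints': array([-5.07582501e+01,  2.05541370e+01,  6.74029099e-01, -2.33816584e-03,
       -7.01363479e+01, -1.65068613e+01]), 'qd': array([ 0.02727524, -0.04171524,  0.0547953 , -0.03114472,  0.01823414,
        0.06706409]), 'joint_torque': array([ 3.33792705e-04, -5.81675184e+01,  2.92919451e+01,  6.99349612e+00,
        1.07339839e-02, -7.70944166e-05]), 'tcp_pos': array([ 0.26079839, -0.62246651,  0.19660572]), 'eef_rot': array([ 1.79983598e+02, -2.56738773e-03, -1.57265906e+02]), 'contact_force': array([ 0.83047891,  0.49793504, -0.38504398]), 'moment': array([ 0.00772286, -0.00895573, -0.01650359]), 'gripper_width': 0.08768374394250592}
```

```bash
ls pics
```

```text
side0.png
top0.png
```

View pics/side0.png

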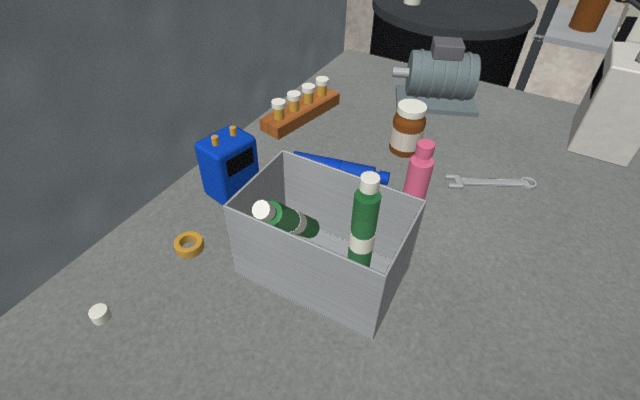

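View pics/top0.png

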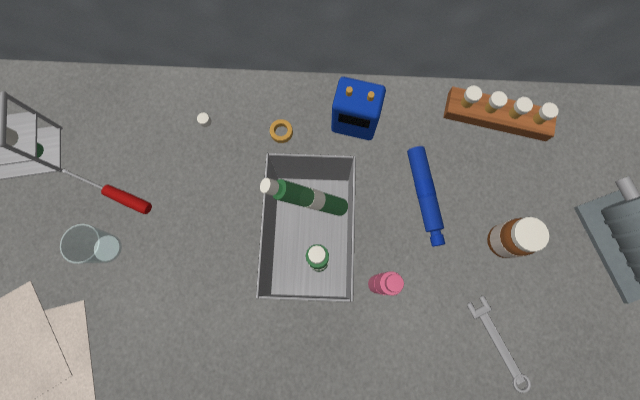

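The side view shows the green toppled bottle with its stopper at about (262,210), and the standing green bottle with its stopper at (370,182). The blue (340,168) and pink (420,170) look-alikes are outside the crate. The top view has the toppled stopper at (266,186), its foot end at about (345,207) and the standing bottle's top at (317,255). So crate +x points roughly along world +y. Next I'll measure the crate and bottle poses.

```bash
python3 - <<'E'
import cv2
a=cv2.imread('pics/top0.png')[140:310,240:375]; cv2.imwrite('pics/topz.png',cv2.resize(a,None,fx=3.5,fy=3.5,interpolation=2))
a=cv2.imread('pics/side0.png')[140:330,215:435]; cv2.imwrite('pics/sidez.png',cv2.resize(a,None,fx=3,fy=3,interpolation=2))
E
```

```text
(no output)
```

View pics/topz.png

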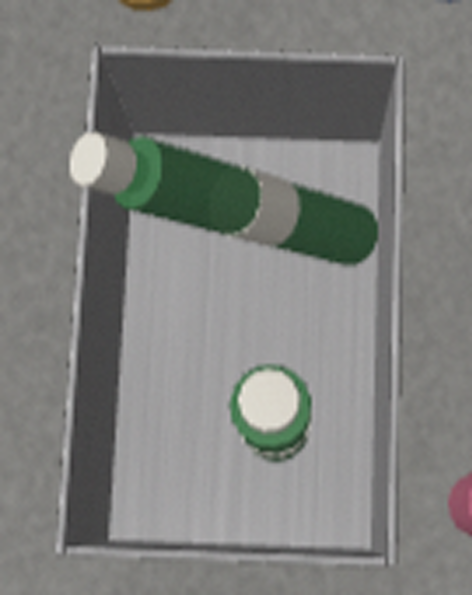

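View pics/sidez.png

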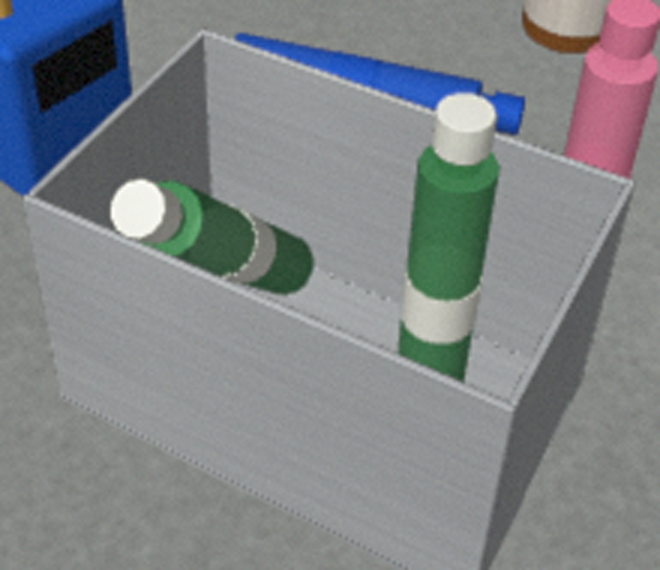

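```bash
cat > m.py <<'E'
from h import *
from scipy.optimize import least_squares
T=lambda u,v:np.array([240+u/3.5,140+v/3.5]); S=lambda u,v:np.array([215+u/3,140+v/3])
# crate corners (cx,cy): +x -> world+y ; crate +y -> world -x
obs=[((1,-1),T(97,47),S(28,197)),((-1,-1),T(403,57),S(205,32)),((-1,1),T(395,563),S(632,182)),((1,1),T(60,552),S(512,408))]
def W(p,c): 
    a=p[2]; return np.array([p[0]+np.cos(a)*c[0]-np.sin(a)*c[1],p[1]+np.sin(a)*c[0]+np.cos(a)*c[1],c[2]])
def res(p):
    o=[]
    for (sx,sy),t,s in obs:
        X=W(p,(sx*.0755,sy*.119,.149)); o+=[proj('top',X)-t,proj('side',X)-s]
    return np.concatenate(o)
f=least_squares(res,[.6,0,1.5]); p=f.x
E
python3 - <<'E'
from m import *
print(p,np.degrees(p[2])); print(f.fun.round(1))
for _,t,s in obs: print(tri(s,t))
def inv(X):
    d=X[:2]-p[:2]; c,s=np.cos(p[2]),np.sin(p[2]); return np.array([c*d[0]+s*d[1],-s*d[0]+c*d[1],X[2]])*1000
for n,t,s in [('toppledtop',T(87,158),S(139,210)),('othertop',T(268,399),S(467,116))]:
    X,e=tri(s,t); print(n,X,e,inv(X))
for y in(-60,-50,-40,-30):
  for s_ in(0,200): 
    X=W(p,(-.0577+.643e-3*s_,y/1000,.0156+.766e-3*s_)); print(y,s_,(proj('top',X)-[240,140])*3.5,(proj('side',X)-[215,140])*3)
E
```

```text
[ 0.58623389 -0.03829601  1.58020307] 90.53896693929056
[-0.8 -0.5 -2.4 -0.5  1.2 -0.4 -1.  -2.2  0.9  1.3  1.5 -0.9 -0.9  0.9
  0.4  1. ]
(array([0.70314364, 0.03665778, 0.1477513 ]), np.float64(0.0019835464551520698))
(array([ 0.70469896, -0.11122989,  0.1466023 ]), np.float64(0.0026725937209605365))
(array([ 0.46957063, -0.11356119,  0.1476045 ]), np.float64(0.0004615768511924216))
(array([0.46773069, 0.03482625, 0.14874227]), np.float64(0.0004796204774670129))
toppledtop [0.64251703 0.0336772  0.16731007] 0.0022615662033407527 [ 71.44059294 -56.9576707  167.31006815]
othertop [ 0.53400862 -0.05539046  0.20178082] 0.0018887576859748397 [-16.60242925  52.38376875 201.78082075]
-60 0 [355.77610662 230.57208101] [280.62681803 260.38893866]
-60 200 [ 88.98848578 153.12225351] [131.00773497 203.40864108]
-50 0 [355.32612921 247.88237965] [295.69768896 266.74756488]
-50 200 [ 87.45117218 174.28557658] [150.50475504 211.67606538]
-40 0 [354.87347635 265.29560094] [310.9183178 273.1693762]
-40 200 [ 85.90252532 195.60491824] [170.26582424 220.05545582]
-30 0 [354.4181241  282.81266555] [326.2909479  279.65531913]
-30 200 [ 84.34241941 217.08201014] [190.2963432  228.54910247]
```

```bash
cat > g.py <<'E'
from m import *
from scipy.spatial.transform import Rotation as Ro
def cur():
    s=r.get_state(); return np.array(s['tcp_pos']),Ro.from_euler('xyz',s['eef_rot'],degrees=True)
def goalR(tilt):  # tilt deg from vertical toward crate +x
    a=np.radians(tilt); A=np.array([np.sin(a),0,np.cos(a)])
    Rc=np.array([[np.cos(p[2]),-np.sin(p[2]),0],[np.sin(p[2]),np.cos(p[2]),0],[0,0,1]])
    z=-Rc@A; y=Rc@np.array([0,1,0]); return Ro.from_matrix(np.c_[np.cross(y,z),y,z])
def axis(s,y=-.0565): # crate pt on toppled axis
    return W(p,(-.0577+.6428*s,y,.0156+.766*s))
def plan(pos,R):
    P0,R0=cur(); print('shift in tool axes before turn',R0.inv().apply(pos-P0).round(4),'after',R.inv().apply(pos-P0).round(4))
    rv=(R0.inv()*R).as_rotvec(); print('turn',rv.round(4),'deg',np.degrees(np.linalg.norm(rv)))
E
python3 - <<'E'
from g import *
print(axis(.26),axis(.141),r.hold_point_z)
plan(np.array([axis(.3)[0],axis(.3)[1],.33]),goalR(40))
E
```

```text
[0.64170205 0.07165862 0.21476   ] [ 0.64242159 -0.00483119  0.123606  ] 0.0188
shift in tool axes before turn [-0.6293  0.5168 -0.1333] after [-0.4629 -0.3874 -0.5626]
turn [ 0.4125  0.6136 -1.1326] deg 77.49474690557481
```

```bash
python3 -m inch '0 0 -.035 0 0 0 1; 0 0 -.035 0 0 0 1; 0 0 -.035 0 0 0 1; -.0286 .0235 -.0013 0 0 0 .6; -.0286 .0235 -.0013 0 0 0 .6; -.0286 .0235 -.0013 0 0 0 .6; -.0286 .0235 -.0013 0 0 0 .6; -.0286 .0235 -.0013 0 0 0 .6; -.0286 .0235 -.0013 0 0 0 .6; -.0286 .0235 -.0013 0 0 0 .6; -.0286 .0235 -.0013 0 0 0 .6; -.0286 .0235 -.0013 0 0 0 .6; -.0286 .0235 -.0013 0 0 0 .6; -.0286 .0235 -.0013 0 0 0 .6; -.0286 .0235 -.0013 0 0 0 .6; -.0286 .0235 -.0013 0 0 0 .6; -.0286 .0235 -.0013 0 0 0 .6; -.0286 .0235 -.0013 0 0 0 .6; -.0286 .0235 -.0013 0 0 0 .6; 0 0 0 0 0 0 .6'
python3 -m inch '-.0286 .0235 -.0013 0 0 0 .6; -.0286 .0235 -.0013 0 0 0 .6; -.0286 .0235 -.0013 0 0 0 .6; -.0286 .0235 -.0013 0 0 0 .6; -.0286 .0235 -.0013 0 0 0 .6; -.0286 .0235 -.0013 0 0 0 .6; 0 0 0 0 0 0 .6; 0 0 0 .0317 .0472 -.0871 .6; 0 0 0 .0317 .0472 -.0871 .6; 0 0 0 .0317 .0472 -.0871 .6; 0 0 0 .0317 .0472 -.0871 .6; 0 0 0 .0317 .0472 -.0871 .6; 0 0 0 .0317 .0472 -.0871 .6; 0 0 0 0 0 0 .6'
python3 - <<'E'
from g import *
plan(axis(.26),goalR(40)); print(r.get_state()['joints'])
E
```

```text
time_s: 2.07
tcp_pos: [0.5399, -0.0944, 0.3222]
eef_rot: [180.0, 0.0, -157.1]
contact_force: [-0.1, -1.2, -0.3]
gripper_width: 0.0528
time_s: 3.23
tcp_pos: [0.6411, 0.0988, 0.328]
eef_rot: [-173.7, -18.7, -127.6]
contact_force: [0.0, -0.1, -1.2]
gripper_width: 0.0524
shift in tool axes before turn [-0.0162 -0.0044  0.1152] after [-0.052  -0.0004  0.1042]
turn [ 0.2218  0.3249 -0.6016] deg 41.186435006110344
[ 33.55988662  22.84063437  12.84343122  12.00882668 -95.61117605
 -70.62153909]
```

```bash
python3 -m inch '0 0 0 .0317 .0464 -.0859 .6; 0 0 0 .0317 .0464 -.0859 .6; 0 0 0 .0317 .0464 -.0859 .6; 0 0 0 .0317 .0464 -.0859 .6; 0 0 0 .0317 .0464 -.0859 .6; 0 0 0 .0317 .0464 -.0859 .6; 0 0 0 .0317 .0464 -.0859 .6; 0 0 0 0 0 0 .6'
python3 - <<'E'
from g import *
plan(axis(.26),goalR(40)); print(r.get_state()['joints'])
E
```

```text
time_s: 3.9
tcp_pos: [0.6405, 0.098, 0.3289]
eef_rot: [-179.9, -40.0, -89.7]
contact_force: [0.4, -0.2, -0.1]
gripper_width: 0.0523
shift in tool axes before turn [-0.0531 -0.0008  0.1044] after [-0.0532 -0.001   0.1043]
turn [-0.0003  0.0008 -0.0028] deg 0.1669247251341728
[ 42.72918368  24.73240779   0.87742032  28.53310976 -94.83227845
 -47.31105588]
```

```bash
python3 -m inch '-.0266 -.0005 0 0 0 0 .6; -.0266 -.0005 0 0 0 0 .6; 0 0 .035 0 0 0 .6; 0 0 .035 0 0 0 .6; 0 0 .034 0 0 0 .6; 0 0 0 0 0 0 .6; 0 0 0 0 0 0 .6'
python3 - <<'E'
from g import *
plan(axis(.26),goalR(40)); plan(axis(.139),goalR(40)); save('side','s1');save('top','t1')
a=cv2.imread('pics/t1.png')[100:310,200:400];b=cv2.imread('pics/s1.png')[60:270,200:400]
cv2.imwrite('pics/c1.png',cv2.resize(np.hstack([a,b]),None,fx=2,fy=2,interpolation=2))
E
```

```text
time_s: 4.48
tcp_pos: [0.6424, 0.0699, 0.2157]
eef_rot: [-179.6, -39.8, -90.4]
contact_force: [1.0, 0.9, 0.5]
gripper_width: 0.0527
shift in tool axes before turn [-0.0019  0.0007 -0.0004] after [-0.002   0.0007 -0.0004]
turn [ 0.0037  0.0043 -0.0123] deg 0.7775716799550132
shift in tool axes before turn [-0.0014  0.0003  0.1206] after [-0.002   0.0007  0.1206]
turn [ 0.0037  0.0043 -0.0123] deg 0.7775716799550132
```

View pics/c1.png

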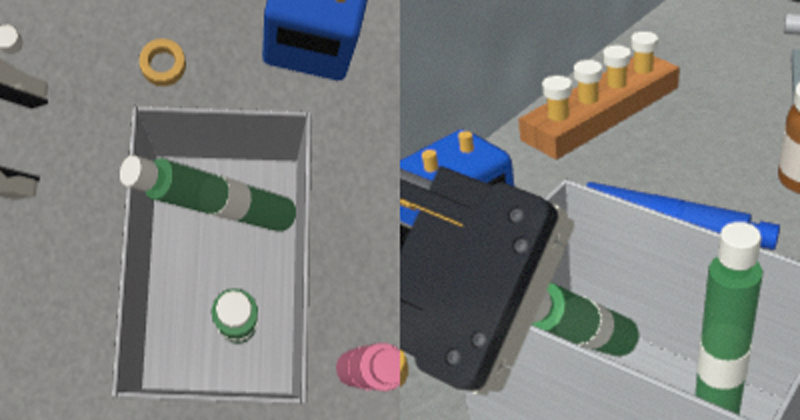

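```bash
python3 -m inch '-.001 0 .02 0 0 0 .6; 0 0 .025 0 0 0 .6; 0 0 .025 0 0 0 .6; 0 0 .022 0 0 0 .6; 0 0 .015 0 0 0 .6; 0 0 .01 0 0 0 .6; 0 0 0 0 0 0 .6; 0 0 0 0 0 0 .6'
python3 - <<'E'
from g import *
plan(axis(.141),goalR(40)); save('side','s2');save('top','t2')
a=cv2.imread('pics/t2.png')[100:310,200:400];b=cv2.imread('pics/s2.png')[100:310,200:400]
cv2.imwrite('pics/c2.png',cv2.resize(np.hstack([a,b]),None,fx=2,fy=2,interpolation=2))
E
```

```text
time_s: 5.25
tcp_pos: [0.6446, -0.0015, 0.1267]
eef_rot: [-179.5, -39.7, -90.2]
contact_force: [0.4, 0.0, 1.0]
gripper_width: 0.0527
shift in tool axes before turn [0.0006 0.0022 0.0045] after [0.0005 0.0022 0.0045]
turn [-0.0009  0.0051 -0.0104] deg 0.6639388939339362
```

View pics/c2.png

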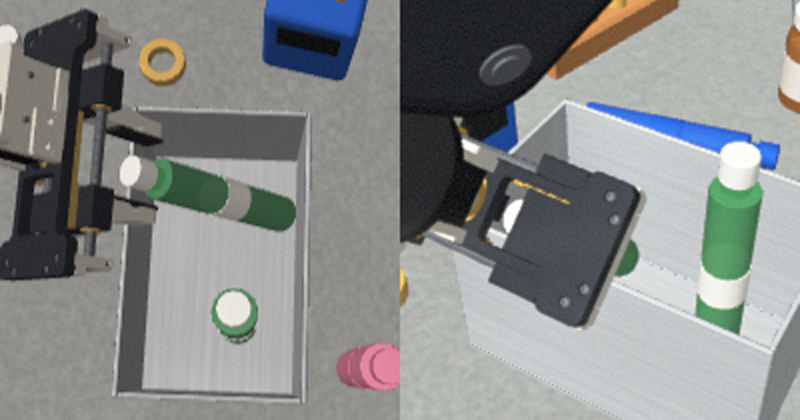

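```bash
python3 - <<'E'
from g import *
P0,R0=cur()
for n,X in [('tcp',P0),('f+',P0+R0.apply([0,.026,0])),('f-',P0+R0.apply([0,-.026,0])),('s145',axis(.145)),('s200',axis(.2)),('s170',axis(.17)),('s0',axis(0))]:
  print(n,(proj('top',X)-[200,100])*2,(proj('side',X)-[200,100])*2)
E
```

```text
tcp [177.9377736  182.65580797] [151.42607768 229.82586962]
f+ [176.02980229 212.52658076] [182.98223562 243.61916668]
f- [179.81311    153.29595996] [120.85116369 216.46147742]
s145 [179.37244113 185.62218975] [155.46864423 230.27113567]
s200 [130.59370432 171.72271484] [121.90409426 217.4885829 ]
s170 [157.96594071 179.52241893] [140.99126039 224.75764233]
s0 [283.21080993 215.21087728] [220.58981761 255.07155265]
```

```bash
python3 - <<'E'
from g import *
P0=np.array([.6424,.0699,.2157]);R0=goalR(40)
a=cv2.imread('pics/t1.png');b=cv2.imread('pics/t2.png')
def mk(a,P,R):
  for y in(-.026,.026,-.047,.047):
   for x in(-.0095,.0095):
    q=proj('top',P+R.apply([x,y,0])); cv2.circle(a,tuple(int(round(v*16*1)) for v in q),12,(0,0,255),-1,shift=4)
mk(a,P0,R0); P1,R1=cur(); mk(b,P1,R1)
c=np.hstack([a[130:210,180:280],b[140:220,230:330]])
cv2.imwrite('pics/c3.png',cv2.resize(c,None,fx=4,fy=4,interpolation=2))
E
```

```text
(no output)
```

View pics/c3.png

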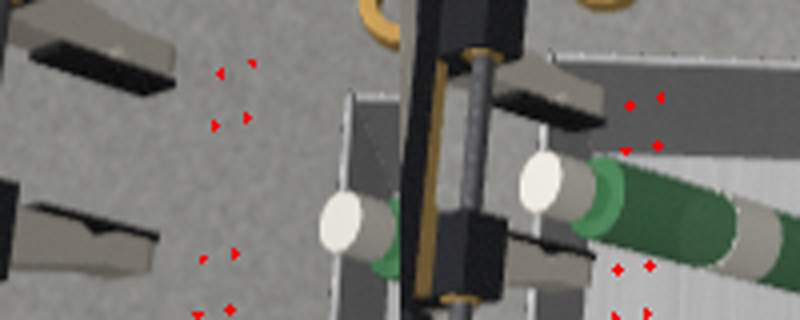

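```bash
python3 - <<'E'
from g import *
P1,R1=cur(); print(r.get_state()['qd'].round(2),P1)
out=[]
for cam,f,(u,v) in(('side','s2',(200,100)),('top','t2',(190,90))):
  a=cv2.imread(f'pics/{f}.png')
  for x in(-.039,.039):
   for y in(.0965,-.0965):
    q=proj(cam,P1+R1.apply([x,y,-.066])); print(cam,x,y,(q-[u,v])*2);cv2.circle(a,tuple(int(round(k*16)) for k in q),24,(0,0,255),-1,shift=4)
  out.append(a[v:v+200,u:u+200])
cv2.imwrite('pics/c4.png',cv2.resize(np.hstack(out),None,fx=2,fy=2,interpolation=2))
E
```

```text
[ 0.27 -0.09 -0.28 -0.01  0.21 -0.02] [ 0.64485943 -0.00090349  0.12702061]
side -0.039 0.0965 [219.16920601 334.9589118 ]
side -0.039 -0.0965 [-32.73254657 215.5000493 ]
side 0.039 0.0965 [271.87314374 211.52921574]
side 0.039 -0.0965 [ 15.61370926 108.22862023]
top -0.039 0.0965 [ 96.74694792 309.52335919]
top -0.039 -0.0965 [117.37391804  81.68140568]
top 0.039 0.0965 [163.75386888 306.3232074 ]
top 0.039 -0.0965 [181.38043824  60.37384658]
```

View pics/c4.png

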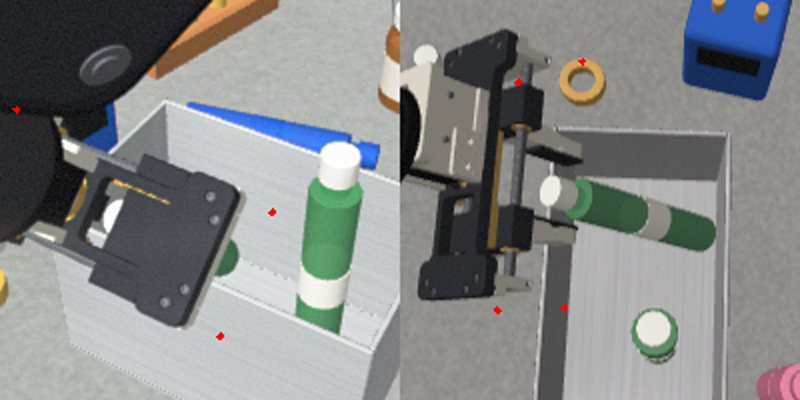

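```bash
python3 - <<'E'
from g import *
a=save('side','s3');b=save('top','t3')
for f,x in(('s2',a),('t2',b)):
  print(np.abs(cv2.imread(f'pics/{f}.png')[:,:,::-1].astype(int)-x).mean())
print(cur()[0])
cv2.imwrite('pics/c5.png',cv2.resize(cv2.imread('pics/t3.png')[90:230,160:320],None,fx=5,fy=4,interpolation=2))
cv2.imwrite('pics/c6.png',cv2.resize(cv2.imread('pics/s3.png')[50:290,150:350],None,fx=2.5,fy=2.5,interpolation=2))
E
```

```text
3.6836041666666666
1.27693359375
[ 0.64452839 -0.00104346  0.12673769]
```

View pics/c5.png

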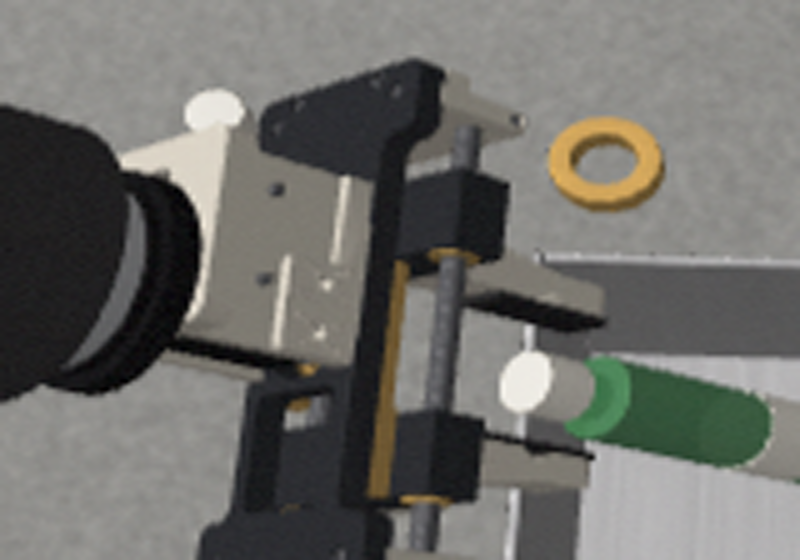

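View pics/c6.png

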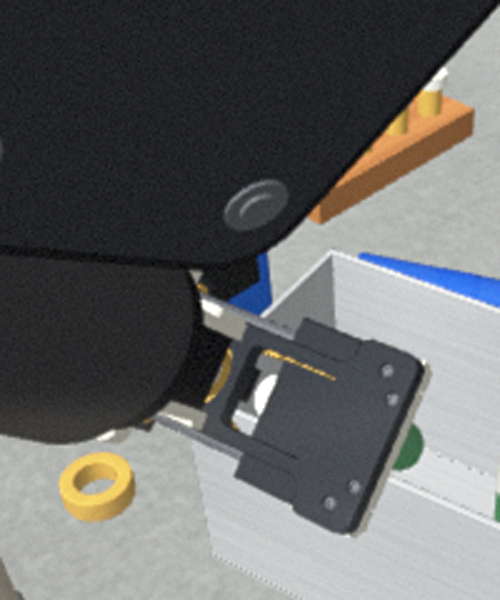

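```bash
python3 - <<'E'
import cv2,numpy as np
for c in 'st':
  a=cv2.imread(f'pics/{c}2.png').astype(int);b=cv2.imread(f'pics/{c}3.png').astype(int)
  d=np.abs(a-b).mean(2); print(c,np.median(d),[ (d[i:i+80,j:j+80].mean().round(1)) for i in range(0,400,80) for j in range(0,640,80)])
a=cv2.imread('pics/s2.png')[50:290,150:350];b=cv2.imread('pics/s3.png')[50:290,150:350]
cv2.imwrite('pics/c7.png',cv2.resize(np.hstack([a,b]),None,fx=2,fy=2))
E
```

```text
s 2.0 [np.float64(5.0), np.float64(10.7), np.float64(4.0), np.float64(4.0), np.float64(4.3), np.float64(2.5), np.float64(2.7), np.float64(1.7), np.float64(4.0), np.float64(14.9), np.float64(4.2), np.float64(4.3), np.float64(2.2), np.float64(2.0), np.float64(2.0), np.float64(1.5), np.float64(2.4), np.float64(10.4), np.float64(4.4), np.float64(4.5), np.float64(2.0), np.float64(2.0), np.float64(2.0), np.float64(2.1), np.float64(2.4), np.float64(8.2), np.float64(2.3), np.float64(2.7), np.float64(1.9), np.float64(2.0), np.float64(2.1), np.float64(2.1), np.float64(2.4), np.float64(7.6), np.float64(3.8), np.float64(2.0), np.float64(2.0), np.float64(2.0), np.float64(2.1), np.float64(2.1)]
t 1.0 [np.float64(1.5), np.float64(1.2), np.float64(1.2), np.float64(1.2), np.float64(1.2), np.float64(1.2), np.float64(1.2), np.float64(1.2), np.float64(2.1), np.float64(2.1), np.float64(2.0), np.float64(1.4), np.float64(1.3), np.float64(1.1), np.float64(1.1), np.float64(1.1), np.float64(1.5), np.float64(1.7), np.float64(2.3), np.float64(1.7), np.float64(1.1), np.float64(1.1), np.float64(1.1), np.float64(1.1), np.float64(1.0), np.float64(1.1), np.float64(1.1), np.float64(1.1), np.float64(1.1), np.float64(1.1), np.float64(1.1), np.float64(1.1), np.float64(0.9), np.float64(1.1), np.float64(1.1), np.float64(1.1), np.float64(1.1), np.float64(1.1), np.float64(1.1), np.float64(1.1)]
```

View pics/c7.png

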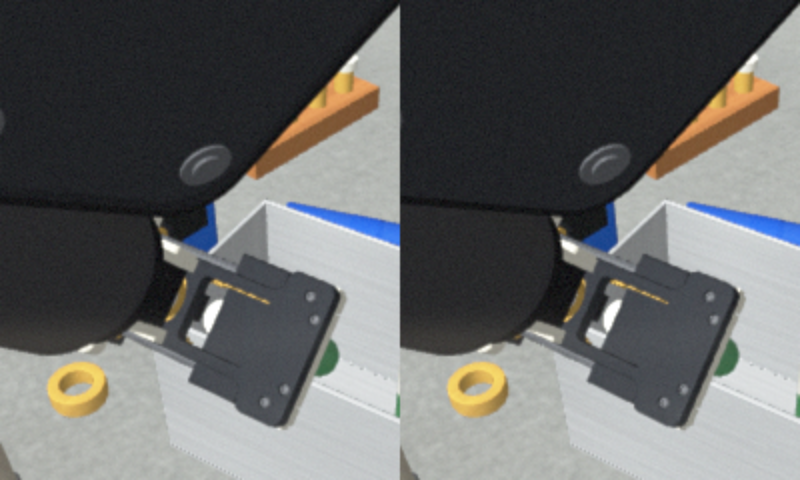

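```bash
python3 -m inch '0 0 0 0 0 0 .3; 0 0 0 0 0 0 .3; 0 0 0 0 0 0 .3; 0 0 0 0 0 0 .3; 0 0 0 0 0 0 .3; 0 0 0 0 0 0 .3' 6
python3 - <<'E'
from g import *
save('top','t4');print(r.get_state()['moment'])
cv2.imwrite('pics/c8.png',cv2.resize(cv2.imread('pics/t4.png')[130:230,220:350],None,fx=6,fy=6,interpolation=2))
E
```

```text
time_s: 5.95
tcp_pos: [0.6437, -0.0021, 0.1258]
eef_rot: [-179.6, -39.7, -90.1]
contact_force: [0.0, -0.1, -0.2]
gripper_width: 0.0272
[2.1158712  0.1105075  0.01319669]
```

View pics/c8.png

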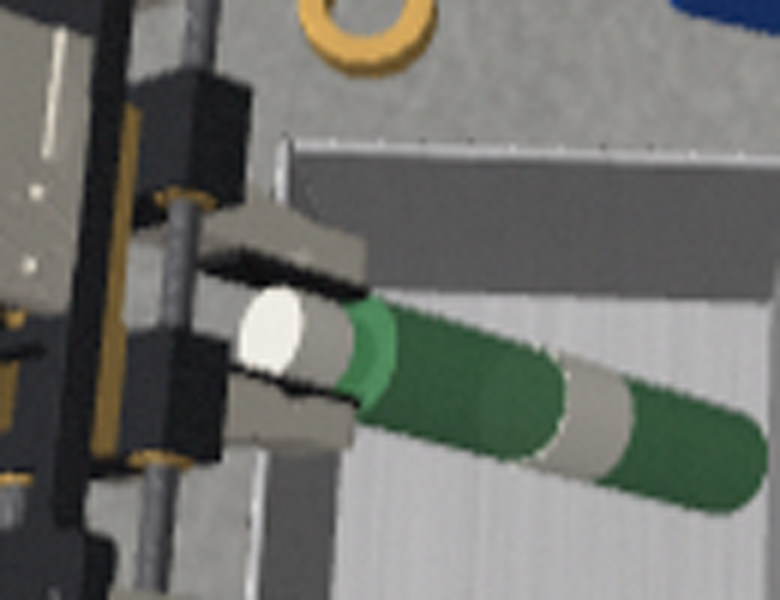

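The jaws read 27 mm, so the pads are around the 26 mm stopper. The image agrees: the finger ends are at the body shoulder (zoomed ~(360,250) and (350,430)), about 25 mm short of where the reported TCP should put them. The stopper is a good place to hold, so I'll grip it firmly and lift a little.

```bash
python3 -m inch '0 0 0 0 0 0 .1; 0 0 0 0 0 0 .1; 0 0 0 0 0 0 .1; 0 0 0 0 0 0 .1' 45
python3 -m inch '.003 0 -.0035 0 0 0 .1; .003 0 -.0035 0 0 0 .1; .0035 0 -.004 0 0 0 .1; 0 0 0 0 0 0 .1; 0 0 0 0 0 0 .1'
python3 - <<'E'
from g import *
a=save('top','t5');b=save('side','s5')
c=np.hstack([cv2.resize(cv2.imread('pics/t5.png')[130:230,220:320],None,fx=4,fy=4,interpolation=2),cv2.resize(cv2.imread('pics/s5.png')[130:330,200:400],None,fx=2,fy=2,interpolation=2)])
cv2.imwrite('pics/c9.png',c)
E
```

```text
time_s: 6.33
tcp_pos: [0.6437, -0.0022, 0.1258]
eef_rot: [-179.6, -39.7, -90.1]
contact_force: [0.9, 0.2, -0.8]
gripper_width: 0.0246
time_s: 6.75
tcp_pos: [0.6439, -0.0022, 0.1407]
eef_rot: [-179.5, -39.7, -90.2]
contact_force: [-0.6, -0.2, -1.6]
gripper_width: 0.0249
```

View pics/c9.png

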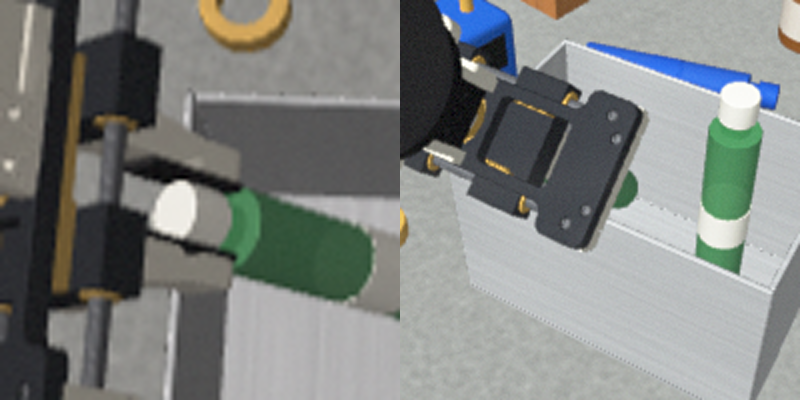

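```bash
python3 -m inch '.0105 0 -.0016 0 -.0873 0 .1; .0097 0 -.0017 0 -.0873 0 .1; .0091 0 -.0017 0 -.0873 0 .1; .0085 0 -.0016 0 -.0873 0 .1; 0 0 0 0 0 0 .1; 0 0 0 0 0 0 .1'
python3 - <<'E'
from g import *
a=save('top','t6');b=save('side','s6')
c=np.hstack([cv2.resize(cv2.imread('pics/t6.png')[130:230,220:320],None,fx=4,fy=4,interpolation=2),cv2.resize(cv2.imread('pics/s6.png')[130:330,200:400],None,fx=2,fy=2,interpolation=2)])
cv2.imwrite('pics/c10.png',c)
E
```

```text
time_s: 7.35
tcp_pos: [0.6437, -0.032, 0.1676]
eef_rot: [-179.5, -19.7, -90.2]
contact_force: [0.2, -0.0, -3.3]
gripper_width: 0.0252
```

View pics/c10.png

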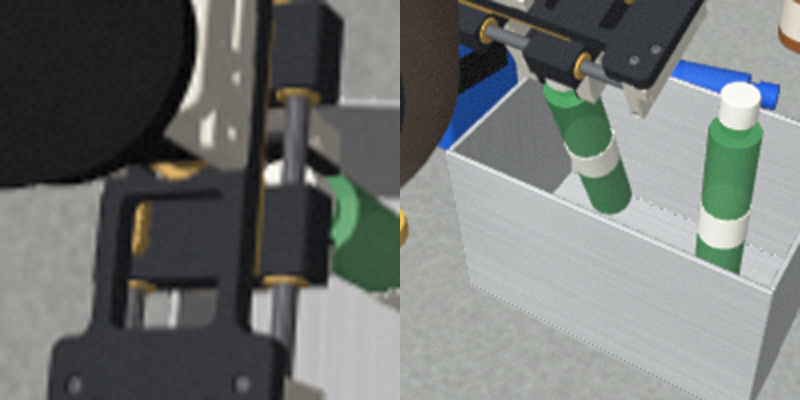

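```bash
python3 -m inch '.0081 0 -.0018 0 -.0873 0 .1; .0077 0 -.0016 0 -.0873 0 .1; .0073 0 -.0013 0 -.0873 0 .1; .0071 0 -.0009 0 -.082 0 .1; 0 0 0 0 0 0 .1; 0 0 0 0 0 0 .1'
python3 - <<'E'
from g import *
a=save('top','t7');b=save('side','s7')
plan(cur()[0],goalR(0))
c=np.hstack([cv2.resize(cv2.imread('pics/t7.png')[130:330,220:420],None,fx=2,fy=2,interpolation=2),cv2.resize(cv2.imread('pics/s7.png')[130:330,200:400],None,fx=2,fy=2,interpolation=2)])
cv2.imwrite('pics/c11.png',c)
E
```

```text
time_s: 7.95
tcp_pos: [0.6432, -0.0598, 0.1771]
eef_rot: [-179.8, -0.1, -90.0]
contact_force: [-0.1, -0.4, -2.4]
gripper_width: 0.0248
shift in tool axes before turn [0. 0. 0.] after [0. 0. 0.]
turn [-0.0026 -0.0025 -0.0067] deg 0.4357095097459725
```

View pics/c11.png

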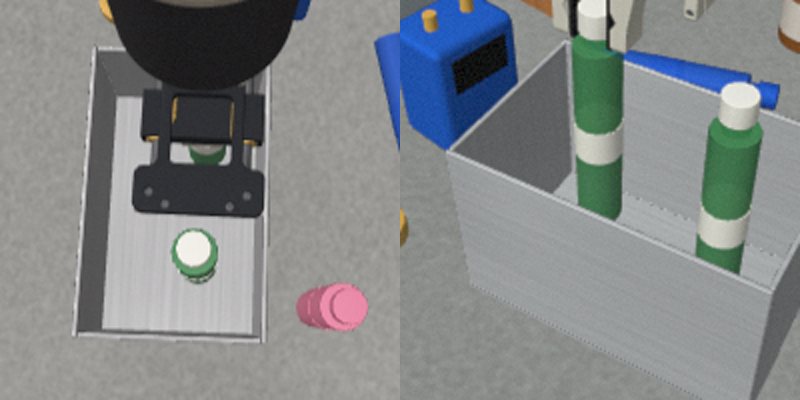

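```bash
python3 - <<'E'
from g import *
P0,_=cur()
for dy in(-.01,0,.01):
 for z in(.03,.06,.1,.19,.21): print(dy,z,proj('side',[P0[0],P0[1]+dy,z]).round(1),end=' ')
 print()
im=cv2.imread('pics/s7.png'); hsv=cv2.cvtColor(im,cv2.COLOR_BGR2HSV)
g=((hsv[...,0]>45)&(hsv[...,0]<85)&(hsv[...,1]>80))
for y in range(150,242,6):
    c=np.nonzero(g[y,270:330])[0]+270
    if len(c): print(y,c.min(),c.max(),(c.min()+c.max())/2)
cv2.imwrite('pics/c12.png',cv2.resize(im[80:260,250:400],None,fx=4,fy=3.3,interpolation=2))
E
```

```text
-0.01 0.03 [302.4 232. ] -0.01 0.06 [302.2 219.3] -0.01 0.1 [302.1 201.2] -0.01 0.19 [301.6 154.2] -0.01 0.21 [301.5 142.4] 
0 0.03 [299.2 235.8] 0 0.06 [299.  223.2] 0 0.1 [298.7 205.1] 0 0.19 [297.9 157.9] 0 0.21 [297.7 146. ] 
0.01 0.03 [296.  239.8] 0.01 0.06 [295.7 227.1] 0.01 0.1 [295.2 209. ] 0.01 0.19 [294.  161.7] 0.01 0.21 [293.7 149.8] 
150 286 302 294.0
156 286 303 294.5
162 286 310 298.0
168 287 310 298.5
174 287 310 298.5
180 287 310 298.5
186 287 310 298.5
192 289 308 298.5
210 288 310 299.0
216 289 309 299.0
222 289 309 299.0
228 289 309 299.0
234 295 309 302.0
```

View pics/c12.png

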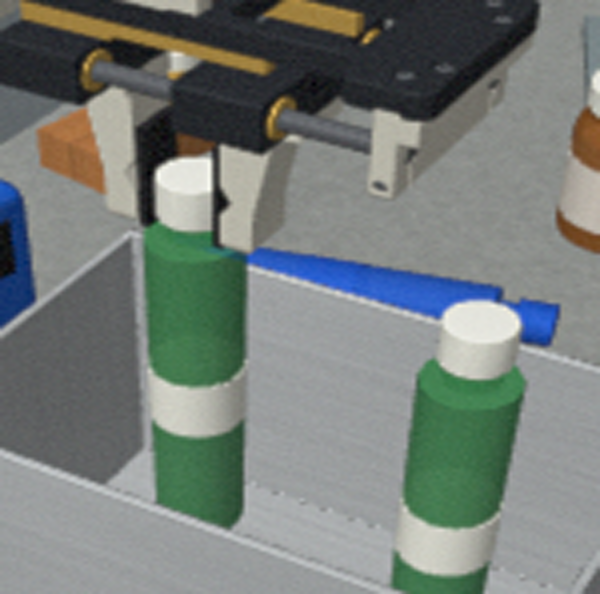

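The bottle hangs upright. Its axis lies on the projected vertical through the TCP (u≈298.5–299) and the stopper top is at about z=0.229, so the foot is about 25 mm above the crate floor. I'll lower it gently.

```bash
python3 -m inch '0 0 .006 0 0 0 .1; 0 0 .006 0 0 0 .1; 0 0 .004 0 0 0 .1; 0 0 .002 0 0 0 .1; 0 0 0 0 0 0 .1; 0 0 0 0 0 0 .1'
python3 -m inch '0 0 .001 0 0 0 .1; 0 0 .001 0 0 0 .1; 0 0 0 0 0 0 .1; 0 0 0 0 0 0 .1'
python3 - <<'E'
from g import *
save('side','s8'); print(r.get_state()['moment'])
for z in(.18,.2,.204,.21,.22): print(z,proj('side',[.643,-.06,z]))
cv2.imwrite('pics/c13.png',cv2.resize(cv2.imread('pics/s8.png')[80:260,250:400],None,fx=4,fy=3.3,interpolation=2))
E
```

```text
time_s: 8.55
tcp_pos: [0.6436, -0.0584, 0.1599]
eef_rot: [-179.7, -0.0, -89.8]
contact_force: [1.3, -0.0, -2.4]
gripper_width: 0.0247
time_s: 8.88
tcp_pos: [0.6437, -0.0587, 0.1582]
eef_rot: [-179.7, -0.0, -89.9]
contact_force: [0.6, 0.0, -3.2]
gripper_width: 0.0248
[0.047937   0.10229586 0.00593342]
0.18 [298.48723567 162.97884289]
0.2 [298.30060688 151.37681519]
0.204 [298.2621886  148.98849138]
0.21 [298.20385318 145.3619922 ]
0.22 [298.10469253 139.19753783]
```

View pics/c13.png

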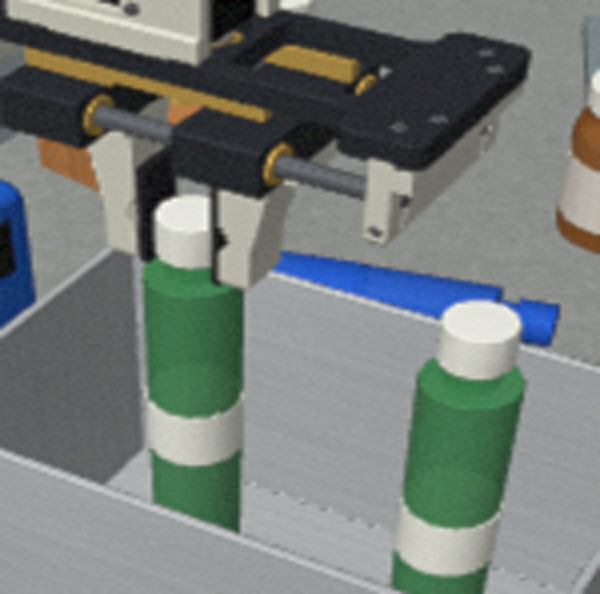

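```bash
python3 -m inch '0 0 .001 0 0 0 .1; 0 0 .001 0 0 0 .1; 0 0 .001 0 0 0 .1; 0 0 .001 0 0 0 .1; 0 0 0 0 0 0 .1; 0 0 0 0 0 0 .1'
python3 -m inch '0 0 .001 0 0 0 .1; 0 0 0 0 0 0 .1; 0 0 0 0 0 0 .1'
```

```text
time_s: 9.43
tcp_pos: [0.6436, -0.0586, 0.154]
eef_rot: [-179.7, -0.0, -89.9]
contact_force: [0.5, 0.7, -3.1]
gripper_width: 0.0248
time_s: 9.68
tcp_pos: [0.6436, -0.0586, 0.153]
eef_rot: [-179.7, -0.0, -89.9]
contact_force: [-0.4, -0.7, -2.2]
gripper_width: 0.0252
```

```bash
for i in 1 2 3 ; do python3 -m inch '0 0 .001 0 0 0 .1; 0 0 0 0 0 0 .1; 0 0 0 0 0 0 .1' | egrep 'tcp|force'; done
```

```text
tcp_pos: [0.6437, -0.0586, 0.152]
contact_force: [0.2, 0.1, -2.2]
tcp_pos: [0.6436, -0.0586, 0.151]
contact_force: [0.1, 0.5, -2.1]
tcp_pos: [0.6437, -0.0586, 0.1501]
contact_force: [-0.1, -0.2, -1.9]
```

```bash
python3 -m inch '0 0 .001 0 0 0 .1; 0 0 0 0 0 0 .1; 0 0 0 0 0 0 .1' | egrep 'tcp|force'; python3 -m inch '0 0 .001 0 0 0 .1; 0 0 0 0 0 0 .1; 0 0 0 0 0 0 .1' | egrep 'tcp|force'
python3 - <<'E'
from g import *
save('side','s9')
cv2.imwrite('pics/c14.png',cv2.resize(cv2.imread('pics/s9.png')[80:260,250:400],None,fx=4,fy=3.3,interpolation=2))
E
```

```text
tcp_pos: [0.6437, -0.0586, 0.1491]
contact_force: [0.9, -0.0, -3.4]
tcp_pos: [0.6441, -0.0587, 0.1487]
contact_force: [-0.9, 0.1, 1.2]
```

View pics/c14.png

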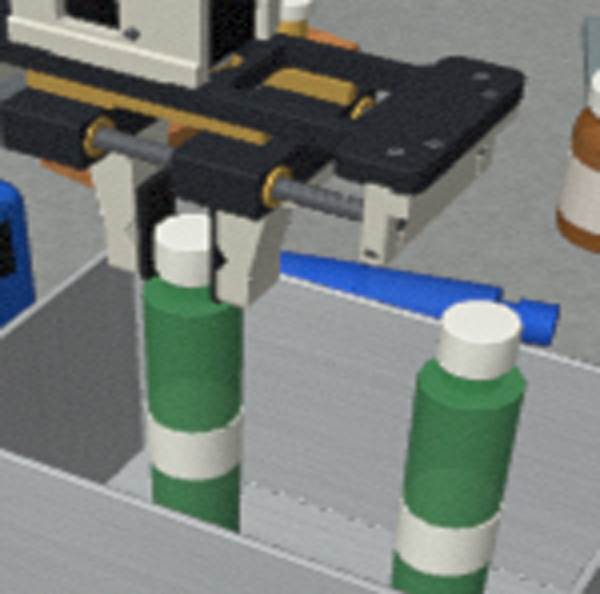

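Contact: the force flipped from −3 N to +1.2 N and z stopped. Next I'll press 0.5 mm more and release.

```bash
python3 -m inch '0 0 .0005 0 0 0 .1; 0 0 0 0 0 0 .1; 0 0 0 0 0 0 .1' 5; python3 -m inch '0 0 0 0 0 0 .31; 0 0 0 0 0 0 .35;0 0 0 0 0 0 .4; 0 0 0 0 0 0 .5; 0 0 0 0 0 0 .5; 0 0 0 0 0 0 .5; 0 0 0 0 0 0 .5'
python3 - <<'E'
from g import *
save('side','s10')
cv2.imwrite('pics/c15.png',cv2.resize(cv2.imread('pics/s10.png')[80:260,250:400],None,fx=4,fy=3.3,interpolation=2))
E
```

```text
time_s: 11.23
tcp_pos: [0.6445, -0.0587, 0.1485]
eef_rot: [-179.6, -0.0, -89.9]
contact_force: [0.3, 0.5, 4.4]
gripper_width: 0.0258
time_s: 11.82
tcp_pos: [0.6437, -0.0586, 0.1475]
eef_rot: [-179.7, -0.0, -89.9]
contact_force: [-0.2, 0.6, 0.7]
gripper_width: 0.0437
```

View pics/c15.png

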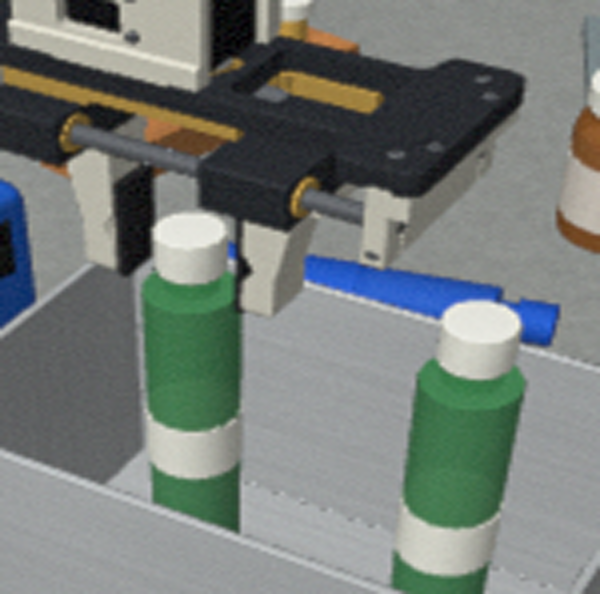

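The bottle stands free between the open fingers. I'll retreat straight up.

```bash
python3 -m inch '0 0 -.008 0 0 0 .55; 0 0 -.012 0 0 0 .55; 0 0 -.02 0 0 0 .55; 0 0 -.03 0 0 0 .55; 0 0 -.035 0 0 0 .55; 0 0 -.035 0 0 0 .55; .03 0 0 0 0 0 .55;.035 0 0 0 0 0 .55;.035 0 0 0 0 0 .55;.035 0 0 0 0 0 .55;.035 0 0 0 0 0 .55;.035 0 0 0 0 0 .55;.035 0 0 0 0 0 .55; 0 0 0 0 0 0 .55; 0 0 0 0 0 0 .55; 0 0 0 0 0 0 .55;0 0 0 0 0 0 .55; 0 0 0 0 0 0 .55'
python3 - <<'E'
from g import *
a=save('top','t11');b=save('side','s11')
c=np.hstack([cv2.resize(x[130:330,220:420,::-1],None,fx=2,fy=2,interpolation=2) for x in (a,b)])
cv2.imwrite('pics/c16.png',c)
print(r.recognise('wash_bottle_mid','side'),r.recognise('wash_bottle_mid','top'))
E
```

```text
time_s: 13.37
tcp_pos: [0.6437, -0.2974, 0.2885]
eef_rot: [-179.6, -0.0, -89.8]
contact_force: [0.6, 0.4, 0.7]
gripper_width: 0.0482
[{'xy': [299.1, 189.9], 'p': 0.97}, {'xy': [350.4, 167.7], 'p': 0.73}] [{'xy': [322.3, 190.0], 'p': 0.97}]
```

View pics/c16.png

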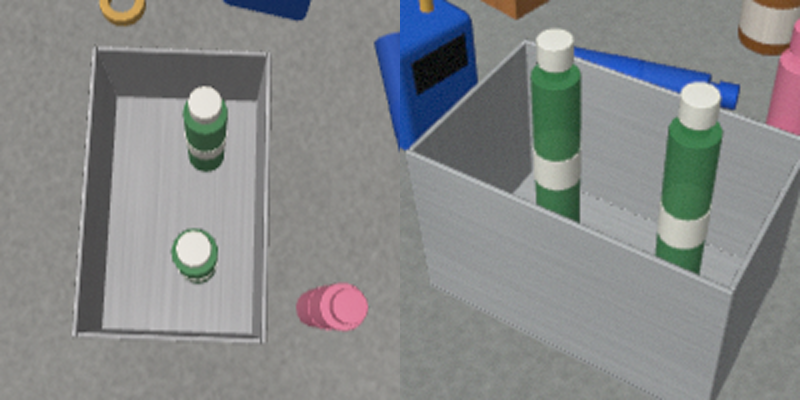

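```bash
python3 - <<'E'
from g import *
print(tri((298,150.5),(322.5,181)))
for cam in('top','side'):
  for z in(.004,.1,.204): print(cam,z,(proj(cam,[.643,-.0595,z])-[220,130])*2)
r.close_job()
E
```

```text
(array([ 0.6440599 , -0.05906393,  0.20205584]), np.float64(0.0021163408064555017))
top 0.004 [207.01741697 156.20520671]
top 0.1 [206.57094887 134.84589902]
top 0.204 [205.92676577 104.02778423]
side 0.004 [159.31992361 231.30176772]
side 0.1 [157.96520144 149.11450323]
side 0.204 [156.13940371  38.34838068]
the job is handed in; nothing more can be done
```

The toppled bottle now stands upright on its foot inside the crate, the other bottle was left standing, and the job is handed in. I gripped the bottle by its stopper, lifted it about 15 mm, turned it 40° to vertical inside the crate and lowered it until its foot touched the floor. I then opened the gripper and moved the arm clear.

**Last checks:**
- **Bottle upright:** both cameras put its stopper top at z ≈ 0.202 m, against 0.204 m expected. The drawn vertical axis matches the bottle in both pictures.
- **Other bottle and look-alikes:** the other bottle is still standing, and the blue and pink look-alikes look untouched.
- **Time and force:** the job took about 13.5 s. The highest force reading was about 4.4 N, read at the end of each move.

**What disagreed:** the pictures showed the fingertips about 20–25 mm further back along the tool than the reported tool position. The grip therefore landed on the 26 mm stopper instead of the upper body as I had planned. I went by the pictures and the contact force when lowering the bottle.

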